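# Set a phone board under the sprung inspection lens and hold the lens over it

## Robot

A 6-joint arm with a two-finger parallel gripper is mounted at the origin on the work surface. World frame = base frame: x ahead of the robot, y to its left, z up, the work surface at z = 0. Lengths are in m, angles in degrees, forces in N, time in s.
With the tool pointing down it reaches from about 0.25 to 0.725 m from the base axis. Payload 9.7 kg.
Tool frame: the origin (TCP) lies at the very end of the fingers, on their centre line; the grasp point (between the pads) lies 19 mm behind it; z points along the fingers, y is the line along which they close (so a half turn about z gives the same grasp; the last joint's range is limited). The gripper opens to 85 mm and grips with 20 to 120 N. Pads are 22 mm wide; open, the fingers measure 114 mm over their backs; the gripper's body (76 mm by 85 mm) begins 54 mm behind the grasp point. The pads swing forward as they close: fully open they stand 13 mm farther back than shut.
Start: joints at [67.208, 4.979, 10.078, 95.1, 0, 90], TCP at [0.213, 0.507, 0.231] pointing down, gripper open.
Joint ranges: [-179.16, 179.16], [-48.56, 103.87], [-65.8, 70.77], [-126.05, 130.52], [-82.76, 87.17], [-180, 180]. Speed limits (degrees/s): [127.2, 127.2, 147.25, 180, 180, 180].

## Interface

Orientations are given as [roll, pitch, yaw] about the fixed x, y, z axes, in that order (R = Rz(yaw) Ry(pitch) Rx(roll)).
In Python, from workcell import telemetry, optics, workorder gives the robot as it stands.
- The arm moves only by the shell command python3 -m handwheel 'ROWS' [FORCE]. ROWS is JSON, a list of rows, each an object of numbers: "tx", "ty", "tz": the shift along the tool's x, y, z in m; "ax", "ay", "az": the turn, a rotation vector about the tool's x, y, z in degrees; "jaw": the gripper command: -1 is shut, 1 is fully open, values between are in proportion. A call has exactly 10 rows; each row shifts and turns the commanded pose from where the row before left it, along the tool's axes as they then stand; what a row does not reach is not made up. A row lasts 1/8 s, in which the tool goes at most 62.5 mm and 10.7 degrees, less where a joint would pass 70% of its speed; a pose out of reach is approached as far as the arm can. A call is refused whole if a number of a shift passes 0.0625 or a number of a turn 10.7, either way. A call with a gripper value outside its range is refused whole. The fingers move at their own pace and stop on an object; FORCE is the grip in N (left out, the last holds). Time passes only in rows, so rows that do not move let the fingers close, or fill a call up. It gives the time, the measured TCP pose, the force, the opening and the grip force at its end, in the units of the state.
- telemetry.get_obs(): the state, without advancing time (a new reading comes with each control period).
- optics.camera(name): name is "scene" or "top" or "wrist"; returns a dict with "color" (384x512x3 uint8, red, green, blue), "K" (3x3 intrinsics, pixels), "extrinsics" (4x4, takes a point from camera to world coordinates); the wrist camera has in their place "mount" (4x4, takes a point from camera to tool coordinates, whose origin is the TCP and whose axes are the flange's). Camera axes: x right, y down, z forward; pixel columns grow to the right and rows downward; lengths in m; the calibration is good to about 2 mm. A picture is of the moment at which its call begins: read the wrist's pose just before it. There is no depth.
- workorder.job_done(): hands the job in; it is judged then, once.
The state is a dict: "time": time; "q": joint angles; "qd": joint speeds; "joint_efforts": joint torques, N m; "ee_pos": TCP position; "tcp_rot": TCP orientation; "wrist_force": force on the tool from outside, world axes, zero at the start; "torque": the same for the moment, N m; "opening": finger opening in m; "grasp_force": force on a finger pad.
Only numpy, scipy, OpenCV 4.12 (cv2) and the standard library are available. Lean on these libraries where they do the work, as an engineer would, in place of code of your own. Each camera call takes 0.05 s, during which the arm holds its last target. There are 200 camera calls.

## Task

Lay the long board carrier flat along the top of the narrow raised rail of the inspection station, centred and balanced, set down rather than dropped, and let go of it. Then swing the sprung lens arm (its upright pin is the handle) away from its rest position until it is fully against its stop, with the lens over the board, and keep holding it there: the program finishes while the robot still holds the arm against its spring. Leave the short carrier and the other things on the bench where they are.

Things in the scene. Friction and masses are not known exactly. Their poses are not given: they have to be found in the camera images.
- long_carrier_center (a point): centre (half-way up) of the long board carrier, a loose plain aluminium block 110 x 44 x 16 mm (x, y, z) with a dark circuit board and flat shield cans on its upper face (6 mm in from its edges all round, 3.5 mm proud); x runs along its 110 mm. It starts flat on the bench, centre 8 mm up, and weighs 0.1 to 0.2 kg. Either end may point either way on the rail
- rail_top (a point): centre of the top face of the station's narrow rail: an upright aluminium bar 70 mm long (x), 20 mm wide (y), its top 60 mm above the bench. The station is fixed: a dark base plate 90 x 225 x 8 mm under the rail and under the pivot post, which stands 150 mm from the rail in this point's +y direction. A steel stop peg 10 mm thick and 135 mm high stands at x 13.5, y 105 mm. The carrier's centre is 8 mm above this point once it lies on the rail
- pin (a point): middle of the lens arm's upright steel pin, diameter 14 mm, standing on the arm and reaching from 130 to 175 mm above the bench (this point is 155 mm up), 90 mm from the pivot axis. Nothing stands above or beside it over the arm's upper face, 130 mm above the bench. It moves with the arm; point x points outward along the arm
- pivot (a point): point on the arm's upright pivot axis, 125 mm above the bench (hub diameter 36 mm, up to 137 mm). The arm is an aluminium bar 16 mm wide and 10 mm thick, 120 to 130 mm above the bench, ending in a black round lens head (diameter 44 mm, 105 to 140 mm above the bench, centre 150 mm from the axis)
- swing_arm (a joint): angle of the lens arm in rad: 0 at rest, 1.309 (75 degrees) against its stop, where the lens is over the middle of the rail; it grows as the arm turns anticlockwise seen from above. A spring drives it back to 0 whenever it is let go: torque 0.21 N m at rest, 0.67 N m at the stop (2.3 to 7.4 N at the pin). At rest the lens head is clear of the rail
- short_carrier_center (a point): the other aluminium carrier, 60 x 44 x 16 mm, not wanted; the point is its centre, x along its 60 mm; it lies on the bench at one of the same two places as the long one
- flux_jar: white jar, diameter 42, 38 mm tall; origin under its base
- screwdriver: screwdriver lying on the bench, about 160 mm long along its x
- tweezers: steel tweezers lying on the bench, 125 mm long along x, 8 mm high
- parts_tray: grey divided tray 100 x 140 x 22 mm; origin under its centre
- bottle: clear bottle with white cap, diameter 56, 115 mm tall; origin under its base
- phone: black phone lying flat, 146 x 71 x 8 mm; origin under its centre
- tape_roll: roll of paper tape lying flat, outer diameter 72, 19 mm high; origin under its centre
There are look-alikes about, which are no part of the job. What is shaped like the part that bears long_carrier_center but blue or yellow is not meant.

How it is judged:
By the outcome, as a careful person would: the job done as asked, in the order asked, and still so for the second after the job is handed in, while the arm keeps its last pose, push and grip.
It also fails if it takes over 54 s, if anything falls off the work surface, if the arm or the gripper's body presses on something with over 40 N, if the wrist force passes 120 N, or if a joint passes its speed limit or range.

## Working session

There is one attempt and no reset: what is moved stays moved. The work goes in short steps, Python scripts to look and compute and a shell command to move; the robot and the scene stay as the last step left them, time stands still between calls to the robot, and variables do not carry over. Pictures are saved under pics/ and viewed, at most 10 in all, crops included, and the job is handed in when it is done.

```bash
mkdir -p pics
python3 - <<'E'
from workcell import telemetry, optics
import cv2,json,numpy as np
for n in("top","scene"):
    c=optics.camera(n); cv2.imwrite(f"pics/{n}0.png",c["color"][:,:,::-1]); print(n,np.round(c["K"],1).tolist(),np.round(c["extrinsics"],4).tolist())
    np.savez(f"{n}.npz",**c)
    cv2.imwrite(f"pics/{n}0b.png",cv2.resize(c["color"][:,:,::-1],(800,600),interpolation=cv2.INTER_CUBIC))
print(telemetry.get_obs())
E
```

```text
top [[471.0, 0.0, 261.2], [0.0, 471.0, 191.5], [0.0, 0.0, 1.0]] [[-0.014, -0.9933, 0.1146, 0.3893], [-0.9999, 0.0147, 0.005, -0.0217], [-0.0066, -0.1146, -0.9934, 1.549], [0.0, 0.0, 0.0, 1.0]]
scene [[417.2, 0.0, 254.6], [0.0, 417.2, 193.0], [0.0, 0.0, 1.0]] [[0.8238, 0.3381, -0.4549, 1.2356], [0.5668, -0.4942, 0.6592, -0.9922], [-0.002, -0.8009, -0.5987, 1.0129], [0.0, 0.0, 0.0, 1.0]]
{'time': 0.1, 'q': array([ 6.72063217e+01,  5.00677739e+00,  1.00406048e+01,  9.51001540e+01,
       -1.70441420e-03,  9.00022362e+01]), 'qd': array([-0.0565297 , -0.103965  ,  0.12690443,  0.03044931,  0.07936787,
       -0.07007192]), 'joint_efforts': array([-4.34082722e-04, -5.21562481e+01,  4.65651584e+01,  1.60530768e-02,
       -6.44588067e-05, -2.25644953e-05]), 'ee_pos': array([0.21300724, 0.50685886, 0.23067964]), 'tcp_rot': array([-1.79933673e+02,  1.70700174e-03,  1.57204087e+02]), 'wrist_force': array([-0.15056734, -0.6798253 , -0.38072369]), 'torque': array([-0.00371482, -0.0285106 ,  0.0010514 ]), 'grasp_force': 0.0, 'opening': 0.08529917151074821}
```

View pics/top0b.png

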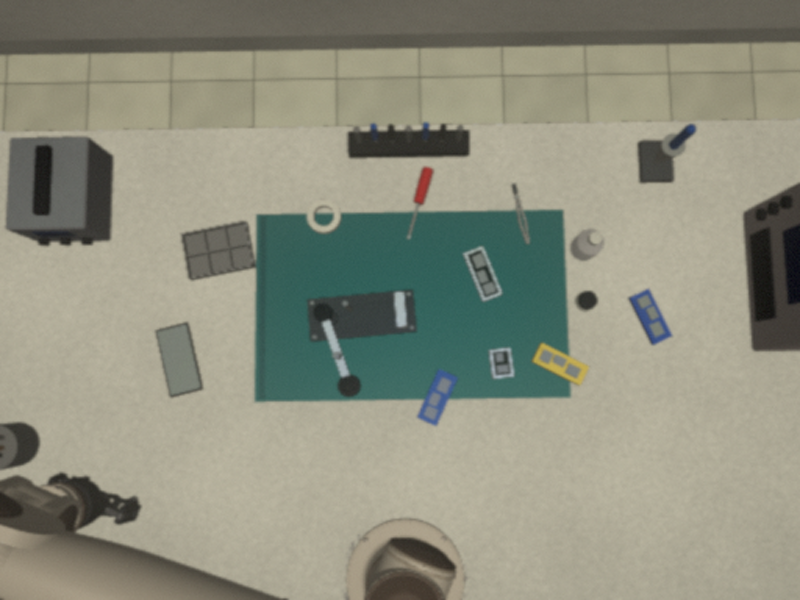

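View pics/scene0b.png

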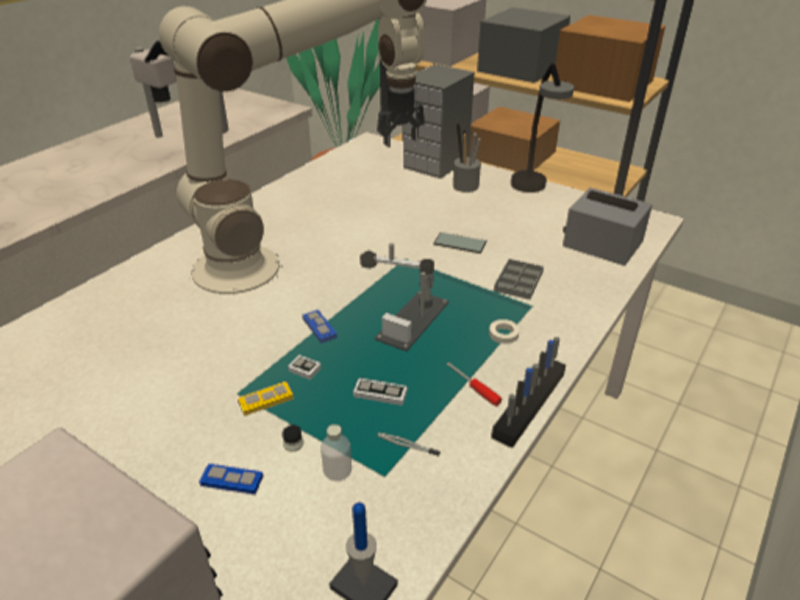

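The top view (800x600 pixels) shows these candidates:
- (482,273): bare aluminium, long, with three cans. This fits the long carrier.
- (502,363): aluminium but short, so not wanted.
- (437,397) and (650,317): blue look-alikes.
- (560,363): yellow look-alike.

The station's rail is at (400,309), the pivot at (323,312) and the lens head at (348,385).

```bash
cat > h.py <<'E'
import numpy as np,cv2
def ray(K,E,u,v,z):
    d=E[:3,:3]@np.linalg.inv(K)@np.array([u,v,1.]); return E[:3,3]+d*(z-E[2,3])/d[2]
def rpy(r):
    from scipy.spatial.transform import Rotation as R
    return R.from_euler('xyz',r,degrees=True).as_matrix()
def wrist(name=None):
    from workcell import telemetry,optics
    o=telemetry.get_obs(); c=optics.camera("wrist")
    T=np.eye(4);T[:3,:3]=rpy(o["tcp_rot"]);T[:3,3]=o["ee_pos"]
    if name: cv2.imwrite(f"pics/{name}.png",c["color"][:,:,::-1])
    return c["color"],c["K"],T@c["mount"],o
def blobs(m,K,E,z,amin=30):
    for c in cv2.findContours(m.astype(np.uint8),cv2.RETR_EXTERNAL,cv2.CHAIN_APPROX_NONE)[0]:
        if cv2.contourArea(c)<amin: continue
        p=np.array([ray(K,E,*q[0],z)[:2] for q in c],np.float32)
        (x,y),s,a=cv2.minAreaRect(p)
        b=cv2.boxPoints(((x,y),s,a)); e=[b[1]-b[0],b[2]-b[1]]; L=max(e,key=np.linalg.norm)
        M=cv2.moments(c)
        print("px",np.round([M["m10"]/M["m00"],M["m01"]/M["m00"]],1),"ctr",np.round([x,y],4),"size",np.round(sorted(s),4),"ang",round(np.degrees(np.arctan2(L[1],L[0]))%180,1))
E
python3 - <<'E'
from h import *
d=np.load("top.npz");I=d["color"];K,E=d["K"],d["extrinsics"]
hsv=cv2.cvtColor(I,cv2.COLOR_RGB2HSV)
m=(hsv[...,1]<90)&(hsv[...,2]>120)
roi=np.zeros(m.shape,bool);roi[140:250,170:352]=1
for z in(.016,.06,.13): print(z);blobs(m&roi,K,E,z)
for n,u,v,z in(("pivot",323,312,.137),("lens",348,385,.14),("post",400,309,.06)): print(n,ray(K,E,u*.64,v*.64,z).round(4))
r=I[145:265,190:350,::-1];cv2.imwrite("pics/crop.png",cv2.resize(r,(800,600),interpolation=cv2.INTER_CUBIC))
E
```

```text
0.016
px [283.8 245.7] ctr [ 0.3895 -0.0851] size [0.0225 0.0259] ang 89.2
px [348.7 227.8] ctr [ 0.4441 -0.2977] size [0.0201 0.0234] ang 151.7
px [320.6 232.2] ctr [ 0.4314 -0.205 ] size [0.0486 0.0644] ang 6.4
px [214.1 222.5] ctr [0.4667 0.141 ] size [0.0201 0.1219] ang 19.9
px [255.6 197.4] ctr [0.5467 0.0046] size [0.0222 0.0707] ang 4.9
px [308.6 174.7] ctr [ 0.6197 -0.1706] size [0.0463 0.1118] ang 20.5
px [206.5 144. ] ctr [0.7276 0.1655] size [0.027  0.0698] ang 89.1
0.06
px [283.8 245.7] ctr [ 0.3895 -0.0833] size [0.0218 0.0252] ang 89.2
px [348.7 227.8] ctr [ 0.4426 -0.2897] size [0.0195 0.0227] ang 151.7
px [320.6 232.2] ctr [ 0.4302 -0.1997] size [0.0472 0.0626] ang 6.4
px [214.1 222.5] ctr [0.4645 0.1363] size [0.0196 0.1184] ang 19.9
px [255.6 197.4] ctr [0.5422 0.0038] size [0.0215 0.0687] ang 4.9
px [308.6 174.7] ctr [ 0.6131 -0.1663] size [0.0449 0.1086] ang 20.5
px [206.5 144. ] ctr [0.7179 0.1602] size [0.0263 0.0678] ang 89.1
0.13
px [283.8 245.7] ctr [ 0.3894 -0.0804] size [0.0208 0.024 ] ang 89.2
px [348.7 227.8] ctr [ 0.44   -0.2771] size [0.0186 0.0217] ang 151.7
px [320.6 232.2] ctr [ 0.4283 -0.1913] size [0.045  0.0596] ang 6.4
px [214.1 222.5] ctr [0.461  0.1289] size [0.0186 0.1128] ang 19.9
px [255.6 197.4] ctr [0.535  0.0026] size [0.0205 0.0654] ang 4.9
px [308.6 174.7] ctr [ 0.6025 -0.1595] size [0.0428 0.1035] ang 20.5
px [206.5 144. ] ctr [0.7024 0.1516] size [0.025  0.0646] ang 89.1
pivot [0.5299 0.1501 0.137 ]
lens [0.3893 0.1022 0.14  ]
post [0.5414 0.0027 0.06  ]
```

View pics/crop.png

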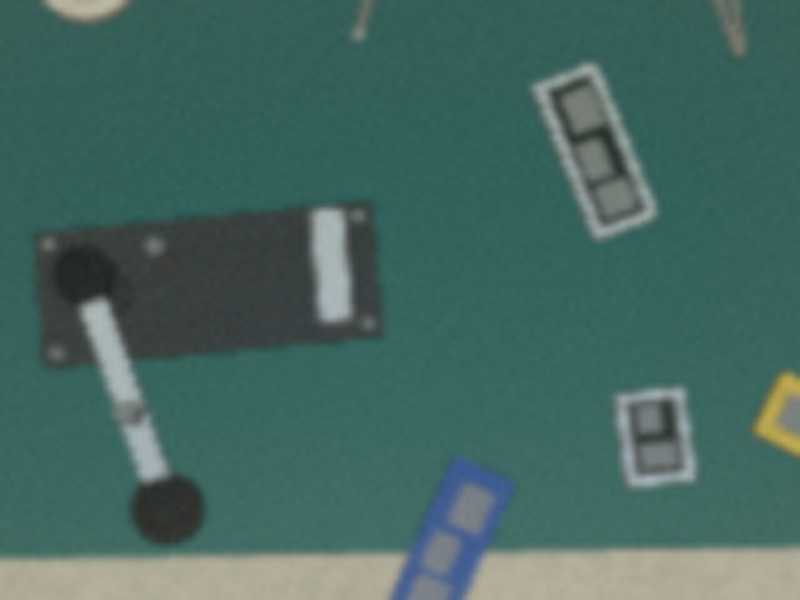

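The crop confirms it: the aluminium carrier with three cans at crop (595,150) is the long one. The rail is at (332,265), the pivot at (85,272), the peg at (154,245) and the pin near (128,412). Next I turn the tool to yaw 200.5 and travel above the carrier.

```bash
python3 -m handwheel '[{"az":-8.66,"jaw":1},{"az":-8.66,"jaw":1},{"az":-8.66,"jaw":1},{"az":-8.66,"jaw":1},{"az":-8.66,"jaw":1},{"tx":-0.0103,"ty":-0.0555,"jaw":1},{"tx":-0.0103,"ty":-0.0555,"jaw":1},{"tx":-0.0103,"ty":-0.0555,"jaw":1},{"tx":-0.0103,"ty":-0.0555,"jaw":1},{"tx":-0.0103,"ty":-0.0555,"jaw":1}]' 40
python3 -m handwheel '[{"tx":-0.0103,"ty":-0.0555,"jaw":1},{"tx":-0.0103,"ty":-0.0555,"jaw":1},{"tx":-0.0103,"ty":-0.0555,"jaw":1},{"tx":-0.0103,"ty":-0.0555,"jaw":1},{"tx":-0.0103,"ty":-0.0555,"jaw":1},{"tx":-0.0103,"ty":-0.0555,"jaw":1},{"tx":-0.0103,"ty":-0.0555,"jaw":1},{"tx":-0.0103,"ty":-0.0555,"jaw":1},{"tx":-0.0103,"ty":-0.0555,"jaw":1},{"jaw":1}]'
python3 - <<'E'
from h import *
I,K,E,o=wrist("w1"); print(o["q"].round(1),o["ee_pos"].round(4),o["tcp_rot"].round(2)); np.savez("w1.npz",I=I,K=K,E=E)
hsv=cv2.cvtColor(I,cv2.COLOR_RGB2HSV);m=(hsv[...,1]<90)&(hsv[...,2]>110)
blobs(m,K,E,.016,300)
E
```

```text
[67.2  5.  10.  95.1 -0.  90. ] [0.213  0.5069 0.2307] [-179.93    0.    157.2 ]
px [254.  155.8] ctr [0.2987 0.4769] size [0.4731 0.6908] ang 67.1$[0]: bad value
$[0]: bad value
```

View pics/w1.png

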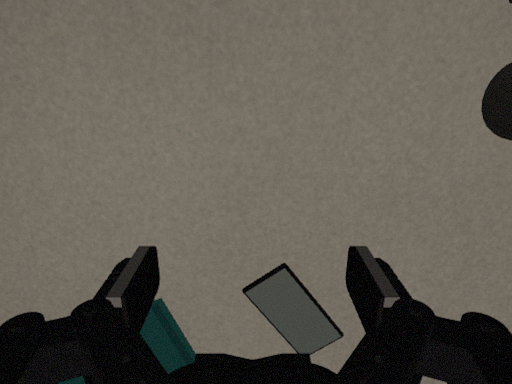

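The robot hasn't moved: the picture still shows the start area, with the phone at (290,310). The rows were refused, perhaps because every key is required.

```bash
python3 -m handwheel '[{"tx":0,"ty":0,"tz":0,"ax":0,"ay":0,"az":-8.66,"jaw":1},{"tx":0,"ty":0,"tz":0,"ax":0,"ay":0,"az":-8.66,"jaw":1},{"tx":0,"ty":0,"tz":0,"ax":0,"ay":0,"az":-8.66,"jaw":1},{"tx":0,"ty":0,"tz":0,"ax":0,"ay":0,"az":-8.66,"jaw":1},{"tx":0,"ty":0,"tz":0,"ax":0,"ay":0,"az":-8.66,"jaw":1},{"tx":-0.0103,"ty":-0.0555,"tz":0,"ax":0,"ay":0,"az":0,"jaw":1},{"tx":-0.0103,"ty":-0.0555,"tz":0,"ax":0,"ay":0,"az":0,"jaw":1},{"tx":-0.0103,"ty":-0.0555,"tz":0,"ax":0,"ay":0,"az":0,"jaw":1},{"tx":-0.0103,"ty":-0.0555,"tz":0,"ax":0,"ay":0,"az":0,"jaw":1},{"tx":-0.0103,"ty":-0.0555,"tz":0,"ax":0,"ay":0,"az":0,"jaw":1}]' 40
```

```text
time: 1.4
ee_pos: [0.3591, 0.2635, 0.2312]
tcp_rot: [180.0, 0.0, -159.5]
wrist_force: [1.0, 0.4, 0.7]
opening: 0.0855
grasp_force: 0.0
```

```bash
python3 -m handwheel '[{"tx":-0.0103,"ty":-0.0555,"tz":0,"ax":0,"ay":0,"az":0,"jaw":1},{"tx":-0.0103,"ty":-0.0555,"tz":0,"ax":0,"ay":0,"az":0,"jaw":1},{"tx":-0.0103,"ty":-0.0555,"tz":0,"ax":0,"ay":0,"az":0,"jaw":1},{"tx":-0.0103,"ty":-0.0555,"tz":0,"ax":0,"ay":0,"az":0,"jaw":1},{"tx":-0.0103,"ty":-0.0555,"tz":0,"ax":0,"ay":0,"az":0,"jaw":1},{"tx":-0.0103,"ty":-0.0555,"tz":0,"ax":0,"ay":0,"az":0,"jaw":1},{"tx":-0.0103,"ty":-0.0555,"tz":0,"ax":0,"ay":0,"az":0,"jaw":1},{"tx":-0.0103,"ty":-0.0555,"tz":0,"ax":0,"ay":0,"az":0,"jaw":1},{"tx":-0.0103,"ty":-0.0555,"tz":0,"ax":0,"ay":0,"az":0,"jaw":1},{"tx":0,"ty":0,"tz":0,"ax":0,"ay":0,"az":0,"jaw":1}]'
python3 - <<'E'
from h import *
I,K,E,o=wrist("w2"); print(o["q"].round(1),o["ee_pos"].round(4),o["tcp_rot"].round(2)); np.savez("w2.npz",I=I,K=K,E=E)
hsv=cv2.cvtColor(I,cv2.COLOR_RGB2HSV);m=(hsv[...,1]<90)&(hsv[...,2]>110)
blobs(m,K,E,.016,300)
E
```

```text
time: 2.65
ee_pos: [0.6211, -0.1733, 0.2283]
tcp_rot: [179.9, -0.2, -159.7]
wrist_force: [0.5, 0.3, -0.4]
opening: 0.0855
grasp_force: 0.0
[-15.6  18.9  26.   97.3  -0.  -35.9] [ 0.6211 -0.1733  0.2283] [ 179.9    -0.18 -159.69]
px [454.5 305.4] ctr [0.7226 0.1516] size [0.0344 0.0597] ang 119.9
px [450.5 146. ] ctr [0.5443 0.0308] size [0.0234 0.0801] ang 4.3
px [252.5 146.2] ctr [ 0.6213 -0.1721] size [0.0447 0.1104] ang 20.5
px [124.8 217.7] ctr [ 0.7392 -0.1899] size [0.4532 0.4778] ang 96.4
```

View pics/w2.png

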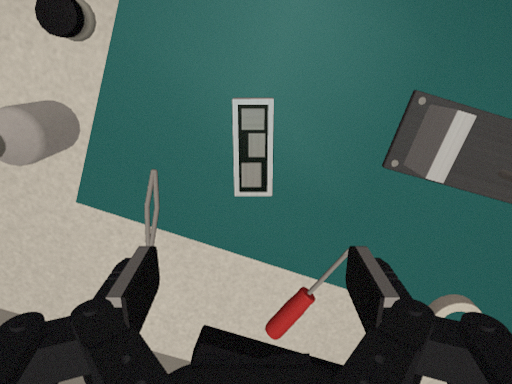

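The carrier is seen upright in the picture at (252,146), and the tool is aligned with it to about 1 mm. Descending.

```bash
python3 -m handwheel '[{"tx":0,"ty":0.001,"tz":0.04,"ax":0,"ay":0,"az":-0.2,"jaw":1},{"tx":0,"ty":0,"tz":0.04,"ax":0,"ay":0,"az":0,"jaw":0.6},{"tx":0,"ty":0,"tz":0.04,"ax":0,"ay":0,"az":0,"jaw":0.6},{"tx":0,"ty":0,"tz":0.04,"ax":0,"ay":0,"az":0,"jaw":0.6},{"tx":0,"ty":0,"tz":0.03,"ax":0,"ay":0,"az":0,"jaw":0.6},{"tx":0,"ty":0,"tz":0.02,"ax":0,"ay":0,"az":0,"jaw":0.6},{"tx":0,"ty":0,"tz":0.009,"ax":0,"ay":0,"az":0,"jaw":0.6},{"tx":0,"ty":0,"tz":0.004,"ax":0,"ay":0,"az":0,"jaw":0.6},{"tx":0,"ty":0,"tz":0,"ax":0,"ay":0,"az":0,"jaw":0.6},{"tx":0,"ty":0,"tz":0,"ax":0,"ay":0,"az":0,"jaw":0.6}]' 40
```

```text
time: 3.95
ee_pos: [0.6205, -0.1695, 0.0093]
tcp_rot: [-180.0, 0.1, -159.3]
wrist_force: [-0.5, 0.4, -0.7]
opening: 0.0688
grasp_force: 0.0
```

```bash
python3 -m handwheel '[{"tx":0,"ty":0,"tz":0.006,"ax":0,"ay":0,"az":0,"jaw":0.6},{"tx":0,"ty":0,"tz":0,"ax":0,"ay":0,"az":0,"jaw":-1},{"tx":0,"ty":0,"tz":0,"ax":0,"ay":0,"az":0,"jaw":-1},{"tx":0,"ty":0,"tz":0,"ax":0,"ay":0,"az":0,"jaw":-1},{"tx":0,"ty":0,"tz":0,"ax":0,"ay":0,"az":0,"jaw":-1},{"tx":0,"ty":0,"tz":0,"ax":0,"ay":0,"az":0,"jaw":-1},{"tx":0,"ty":0,"tz":0,"ax":0,"ay":0,"az":0,"jaw":-1},{"tx":0,"ty":0,"tz":0,"ax":0,"ay":0,"az":0,"jaw":-1},{"tx":0,"ty":0,"tz":0,"ax":0,"ay":0,"az":0,"jaw":-1},{"tx":0,"ty":0,"tz":0,"ax":0,"ay":0,"az":0,"jaw":-1}]' 40
```

```text
time: 5.2
ee_pos: [0.62, -0.1693, 0.0023]
tcp_rot: [-180.0, 0.0, -159.3]
wrist_force: [-0.4, 0.1, 0.7]
opening: 0.0429
grasp_force: 42.4
```

Gripped: opening 42.9 mm, 42 N. Lift, turn to the rail's angle, and stop short of the rail for another look.

```bash
python3 -m handwheel '[{"tx":0,"ty":0,"tz":-0.02,"ax":0,"ay":0,"az":0,"jaw":-1},{"tx":0,"ty":0,"tz":-0.05,"ax":0,"ay":0,"az":0,"jaw":-1},{"tx":0,"ty":0,"tz":-0.05,"ax":0,"ay":0,"az":0,"jaw":-1},{"tx":0,"ty":0,"tz":-0.03,"ax":0,"ay":0,"az":7.8,"jaw":-1},{"tx":0,"ty":0,"tz":0,"ax":0,"ay":0,"az":7.8,"jaw":-1},{"tx":0.021,"ty":0.03,"tz":0,"ax":0,"ay":0,"az":0,"jaw":-1},{"tx":0.021,"ty":0.03,"tz":0,"ax":0,"ay":0,"az":0,"jaw":-1},{"tx":0.021,"ty":0.03,"tz":0,"ax":0,"ay":0,"az":0,"jaw":-1},{"tx":0,"ty":0,"tz":0,"ax":0,"ay":0,"az":0,"jaw":-1},{"tx":0,"ty":0,"tz":0,"ax":0,"ay":0,"az":0,"jaw":-1}]'
python3 - <<'E'
from h import *
d=np.load("w2.npz");hsv=cv2.cvtColor(d["I"],cv2.COLOR_RGB2HSV)
for vt in(110,150,180,200):
    m=(hsv[...,1]<90)&(hsv[...,2]>vt);m[:,:400]=0;m[:100]=0;m[200:]=0
    blobs(m,d["K"],d["E"],.06,200)
print()
I,K,E,o=wrist("w3"); print(o["ee_pos"].round(4),o["tcp_rot"].round(2)); np.savez("w3.npz",I=I,K=K,E=E)
hsv=cv2.cvtColor(I,cv2.COLOR_RGB2HSV)
for vt in(110,150,180,200):
    print(vt);blobs((hsv[...,1]<90)&(hsv[...,2]>vt),K,E,.06,300)
E
```

```text
time: 6.45
ee_pos: [0.5496, -0.0853, 0.1534]
tcp_rot: [-180.0, 0.1, -174.9]
wrist_force: [0.8, -0.3, -2.4]
opening: 0.043
grasp_force: 42.2
px [450.5 146. ] ctr [0.5441 0.002 ] size [0.0205 0.0702] ang 4.3
px [450.6 146.1] ctr [0.5442 0.0021] size [0.0193 0.0693] ang 4.3

[ 0.5496 -0.0853  0.1534] [-1.7997e+02  9.0000e-02 -1.7487e+02]
110
px [369.  370.1] ctr [0.7208 0.0449] size [0.0304 0.0449] ang 12.6
px [135.6 370. ] ctr [ 0.7456 -0.175 ] size [0.0254 0.0539] ang 151.0
px [483.  348.4] ctr [0.6916 0.1445] size [0.0155 0.0974] ang 53.5
px [ 18.5 342.2] ctr [ 0.7198 -0.2902] size [0.0356 0.0846] ang 136.6
px [ 68.2 293.8] ctr [ 0.664  -0.2318] size [0.013  0.0423] ang 5.2
px [252.  243.9] ctr [ 0.6178 -0.0793] size [0.1031 0.2081] ang 5.1
px [366.4 178.8] ctr [0.5388 0.0008] size [0.0305 0.0822] ang 13.8
px [112.3  23.9] ctr [ 0.4475 -0.1854] size [0.0138 0.0156] ang 6.2
px [111.9  31.3] ctr [ 0.4488 -0.1867] size [0.0302 0.038 ] ang 95.1
150
px [369.  370.3] ctr [0.7267 0.0386] size [0.0251 0.0521] ang 38.4
px [135.4 370.3] ctr [ 0.7417 -0.1825] size [0.0295 0.0439] ang 177.4
px [
[... 732 characters left out ...]
5 0.201 ] ang 5.1
px [367.4 184.3] ctr [0.5438 0.0023] size [0.0192 0.0681] ang 4.5
px [112.2  31.1] ctr [ 0.448  -0.1865] size [0.0293 0.0361] ang 96.0
200
px [370.  370.5] ctr [0.7218 0.0456] size [0.0286 0.0415] ang 11.1
px [135.2 370.7] ctr [ 0.7461 -0.1755] size [0.0228 0.0501] ang 152.0
px [481.9 348. ] ctr [0.6899 0.1406] size [0.0117 0.0483] ang 54.0
px [ 23.8 335.5] ctr [ 0.7077 -0.2789] size [0.0341 0.0465] ang 136.6
px [294.8 253. ] ctr [ 0.6132 -0.0446] size [0.0089 0.1918] ang 5.1
px [222.1 205.1] ctr [ 0.6167 -0.0837] size [0.0695 0.1919] ang 5.1
px [366.8 182.3] ctr [0.5438 0.0021] size [0.0182 0.068 ] ang 4.5
px [131.5  29.7] ctr [ 0.4472 -0.1793] size [0.0211 0.0284] ang 5.1
```

View pics/w3.png

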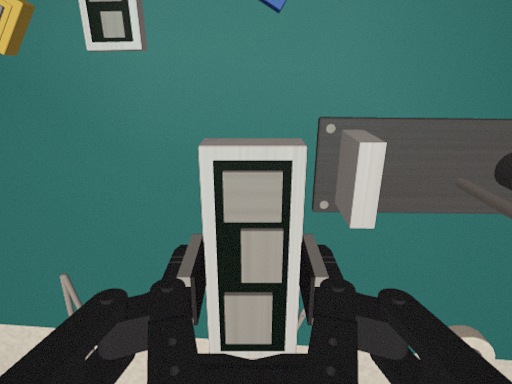

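The carrier is held square between the pads, its outline spanning columns 201–305 with its front edge at about row 147. The rail's top face is at (367,184). Next I work out the in-hand offset from the front edge, and the shift to the rail.

Run:
```python
from h import *
d=np.load("w3.npz");I,K,E=d["I"],d["K"],d["E"]
g=cv2.cvtColor(I,cv2.COLOR_RGB2GRAY).astype(int)
print(g[136:152,253]); print(g[200,196:210],g[200,295:312])
zt=.1534-.0023+.016
F=np.array([.5496,-.0853]);a=np.radians(5.1);ux=np.array([np.cos(a),np.sin(a)]);uy=np.array([-ux[1],ux[0]])
for u,v in((253,147.5),(203,200),(303,200)):
    p=ray(K,E,u,v,zt)[:2]-F; print("carrier-frame offset from TCP",p@ux,p@uy)
t=np.array([.5439,.0022])-F; y=np.radians(184.5); tx=np.array([np.cos(y),np.sin(y)]); ty=np.array([np.sin(y),-np.cos(y)])
print("tool shift to rail",t@tx,t@ty)
```

```text
[100 102 112 120 122 122 121 122 118 150 187 197 202 203 201 202]
[ 95  95  94  94 116 170 201 207 204 203 200 201 201 203] [200 203 204 200 201 200 202 203 183 136  94  94  95  95  94  89  94]
carrier-frame offset from TCP -0.05376910400644773 0.0007407000257054544
carrier-frame offset from TCP -0.03114583673280303 -0.020337387214276904
carrier-frame offset from TCP -0.03114115802170123 0.021831764341191738
tool shift to rail -0.0011827420739076641 0.0876774835472974
```

```bash
python3 -m handwheel '[{"tx":-0.001,"ty":0.029,"tz":0,"ax":0,"ay":0,"az":0.6,"jaw":-1},{"tx":0,"ty":0.029,"tz":0,"ax":0,"ay":0,"az":0,"jaw":-1},{"tx":0,"ty":0.029,"tz":0,"ax":0,"ay":0,"az":0,"jaw":-1},{"tx":0,"ty":0,"tz":0,"ax":0,"ay":0,"az":0,"jaw":-1},{"tx":0,"ty":0,"tz":0.025,"ax":0,"ay":0,"az":0,"jaw":-1},{"tx":0,"ty":0,"tz":0.025,"ax":0,"ay":0,"az":0,"jaw":-1},{"tx":0,"ty":0,"tz":0.02,"ax":0,"ay":0,"az":0,"jaw":-1},{"tx":0,"ty":0,"tz":0.01,"ax":0,"ay":0,"az":0,"jaw":-1},{"tx":0,"ty":0,"tz":0,"ax":0,"ay":0,"az":0,"jaw":-1},{"tx":0,"ty":0,"tz":0,"ax":0,"ay":0,"az":0,"jaw":-1}]'
```

```text
time: 7.75
ee_pos: [0.5436, 0.0013, 0.0732]
tcp_rot: [-180.0, 0.1, -175.5]
wrist_force: [-0.3, -0.2, -1.5]
opening: 0.043
grasp_force: 42.1
```

Carrier bottom is now about 11 mm above the rail. I lower it slowly and watch the force.

```bash
python3 -m handwheel '[{"tx":0,"ty":0.0005,"tz":0.003,"ax":0,"ay":0,"az":0,"jaw":-1},{"tx":0,"ty":0,"tz":0.003,"ax":0,"ay":0,"az":0,"jaw":-1},{"tx":0,"ty":0,"tz":0.002,"ax":0,"ay":0,"az":0,"jaw":-1},{"tx":0,"ty":0,"tz":0.001,"ax":0,"ay":0,"az":0,"jaw":-1},{"tx":0,"ty":0,"tz":0.0005,"ax":0,"ay":0,"az":0,"jaw":-1},{"tx":0,"ty":0,"tz":0.0005,"ax":0,"ay":0,"az":0,"jaw":-1},{"tx":0,"ty":0,"tz":0.0005,"ax":0,"ay":0,"az":0,"jaw":-1},{"tx":0,"ty":0,"tz":0,"ax":0,"ay":0,"az":0,"jaw":-1},{"tx":0,"ty":0,"tz":0,"ax":0,"ay":0,"az":0,"jaw":-1},{"tx":0,"ty":0,"tz":0,"ax":0,"ay":0,"az":0,"jaw":-1}]'
```

```text
time: 9.0
ee_pos: [0.5431, 0.0021, 0.0623]
tcp_rot: [-180.0, 0.0, -175.5]
wrist_force: [-2.8, 0.3, 7.2]
opening: 0.0431
grasp_force: 42.9
```

Contact at 7 N, height as expected. Let go gently and rise.

```bash
python3 -m handwheel '[{"tx":0,"ty":0,"tz":0,"ax":0,"ay":0,"az":0,"jaw":-1},{"tx":0,"ty":0,"tz":0,"ax":0,"ay":0,"az":0,"jaw":0.2},{"tx":0,"ty":0,"tz":0,"ax":0,"ay":0,"az":0,"jaw":0.4},{"tx":0,"ty":0,"tz":0,"ax":0,"ay":0,"az":0,"jaw":0.8},{"tx":0,"ty":0,"tz":0,"ax":0,"ay":0,"az":0,"jaw":0.8},{"tx":0,"ty":0,"tz":-0.01,"ax":0,"ay":0,"az":0,"jaw":0.8},{"tx":0,"ty":0,"tz":-0.02,"ax":0,"ay":0,"az":0,"jaw":0.8},{"tx":0,"ty":0,"tz":-0.05,"ax":0,"ay":0,"az":0,"jaw":0.8},{"tx":0,"ty":0,"tz":-0.06,"ax":0,"ay":0,"az":0,"jaw":0.8},{"tx":0,"ty":0,"tz":0,"ax":0,"ay":0,"az":0,"jaw":0.8}]' 20
python3 - <<'E'
from h import *
I,K,E,o=wrist("w4"); print(o["ee_pos"].round(4),o["tcp_rot"].round(2)); np.savez("w4.npz",I=I,K=K,E=E)
hsv=cv2.cvtColor(I,cv2.COLOR_RGB2HSV)
blobs((hsv[...,1]<90)&(hsv[...,2]>160),K,E,.076,800)
E
```

```text
time: 10.25
ee_pos: [0.5449, 0.0021, 0.2078]
tcp_rot: [-180.0, 0.5, -175.5]
wrist_force: [0.3, 0.4, 0.2]
opening: 0.0771
grasp_force: 0.0
[0.5449 0.0021 0.2078] [-179.96    0.49 -175.49]
px [176.9 329. ] ctr [ 0.7314 -0.0664] size [0.0471 0.0938] ang 158.8
px [ 13.2 310.9] ctr [ 0.7264 -0.2266] size [0.0355 0.071 ] ang 170.2
px [278.6 334.1] ctr [0.7225 0.0431] size [0.0937 0.1485] ang 78.5
px [252.6 161.2] ctr [0.5428 0.0025] size [0.0435 0.109 ] ang 4.5
px [455.8  84.5] ctr [0.4661 0.1604] size [0.0194 0.1371] ang 19.5
```

View pics/w4.png

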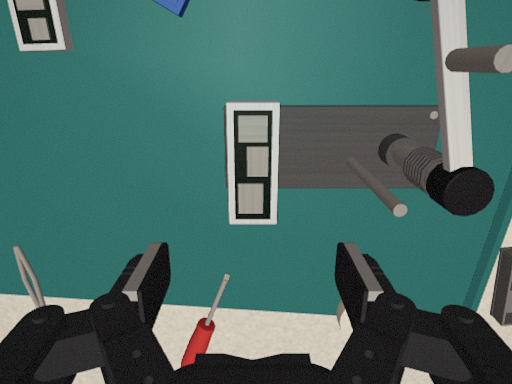

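The carrier lies flat on the rail at (253,161), within about 1 mm of centre and at angle 4.5, the same as the rail. The hub is at (460,190) and the pin top at about (500,58). Move over the pin.

```bash
python3 -m handwheel '[{"tx":0,"ty":0,"tz":-0.01,"ax":0,"ay":0,"az":-7.5,"jaw":0.8},{"tx":0,"ty":0,"tz":-0.01,"ax":0,"ay":0,"az":-7.5,"jaw":0.8},{"tx":0.013,"ty":0.036,"tz":0,"ax":0,"ay":0,"az":0,"jaw":0.8},{"tx":0.013,"ty":0.036,"tz":0,"ax":0,"ay":0,"az":0,"jaw":0.8},{"tx":0.013,"ty":0.036,"tz":0,"ax":0,"ay":0,"az":0,"jaw":0.8},{"tx":0.013,"ty":0.037,"tz":0,"ax":0,"ay":0,"az":0,"jaw":0.8},{"tx":0,"ty":0,"tz":0,"ax":0,"ay":0,"az":0,"jaw":0.8},{"tx":0,"ty":0,"tz":0,"ax":0,"ay":0,"az":0,"jaw":0.8},{"tx":0,"ty":0,"tz":0,"ax":0,"ay":0,"az":0,"jaw":0.8},{"tx":0,"ty":0,"tz":0,"ax":0,"ay":0,"az":0,"jaw":0.8}]' 60
python3 - <<'E'
from h import *
I,K,E,o=wrist("w5"); print(o["ee_pos"].round(4),o["tcp_rot"].round(2)); np.savez("w5.npz",I=I,K=K,E=E)
Ei=np.linalg.inv(E)
for n,p in(("pin top",(.4473,.1217,.175)),("pin base",(.4473,.1217,.13)),("hub",(.5321,.1517,.137))):
    q=K@(Ei@np.array([*p,1]))[:3];print(n,q[:2]/q[2])
E
```

```text
time: 11.55
ee_pos: [0.4459, 0.1208, 0.2215]
tcp_rot: [180.0, -0.0, -160.6]
wrist_force: [-0.5, -0.4, 0.0]
opening: 0.0769
grasp_force: 0.0
[0.4459 0.1208 0.2215] [ 1.8000e+02 -3.0000e-02 -1.6056e+02]
pin top [252.08522491 211.85944271]
pin base [252.12638314 187.28866041]
hub [252.29811241 292.8065151 ]
```

View pics/w5.png

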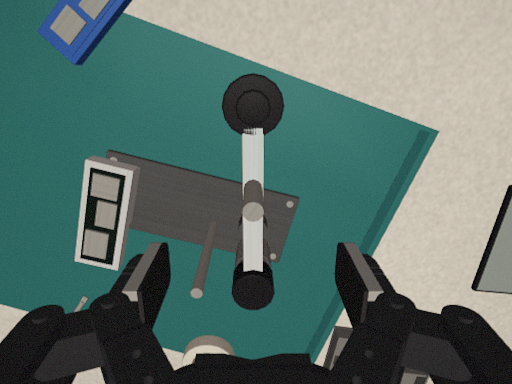

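The pin top is at (253,211), matching the prediction of (252,212). Descend around the pin and close.

```bash
python3 -m handwheel '[{"tx":-0.0015,"ty":0,"tz":0.02,"ax":0,"ay":0,"az":0,"jaw":0.8},{"tx":0,"ty":0,"tz":0.03,"ax":0,"ay":0,"az":0,"jaw":0.8},{"tx":0,"ty":0,"tz":0.025,"ax":0,"ay":0,"az":0,"jaw":0.5},{"tx":0,"ty":0,"tz":0.009,"ax":0,"ay":0,"az":0,"jaw":0.2},{"tx":0,"ty":0,"tz":0,"ax":0,"ay":0,"az":0,"jaw":-0.2},{"tx":0,"ty":0,"tz":0,"ax":0,"ay":0,"az":0,"jaw":-1},{"tx":0,"ty":0,"tz":0,"ax":0,"ay":0,"az":0,"jaw":-1},{"tx":0,"ty":0,"tz":0,"ax":0,"ay":0,"az":0,"jaw":-1},{"tx":0,"ty":0,"tz":0,"ax":0,"ay":0,"az":0,"jaw":-1},{"tx":0,"ty":0,"tz":0,"ax":0,"ay":0,"az":0,"jaw":-1}]' 40
```

```text
time: 12.85
ee_pos: [0.4476, 0.1218, 0.139]
tcp_rot: [-180.0, 0.1, -160.5]
wrist_force: [-1.0, -3.3, 6.3]
opening: 0.0124
grasp_force: 39.1
```

Gripped. Swing 50° along the arc.

```bash
python3 -m handwheel '[{"tx":-0.0003,"ty":-0.0078,"tz":0,"ax":0,"ay":0,"az":-5,"jaw":-1},{"tx":-0.0003,"ty":-0.0078,"tz":0,"ax":0,"ay":0,"az":-5,"jaw":-1},{"tx":-0.0004,"ty":-0.0078,"tz":0,"ax":0,"ay":0,"az":-5,"jaw":-1},{"tx":-0.0003,"ty":-0.0078,"tz":0,"ax":0,"ay":0,"az":-5,"jaw":-1},{"tx":-0.0003,"ty":-0.0078,"tz":0,"ax":0,"ay":0,"az":-5,"jaw":-1},{"tx":-0.0004,"ty":-0.0079,"tz":0,"ax":0,"ay":0,"az":-5,"jaw":-1},{"tx":-0.0003,"ty":-0.0079,"tz":0,"ax":0,"ay":0,"az":-5,"jaw":-1},{"tx":-0.0003,"ty":-0.0079,"tz":0,"ax":0,"ay":0,"az":-5,"jaw":-1},{"tx":-0.0004,"ty":-0.0079,"tz":0,"ax":0,"ay":0,"az":-5,"jaw":-1},{"tx":-0.0003,"ty":-0.0079,"tz":0,"ax":0,"ay":0,"az":-5,"jaw":-1}]'
```

```text
time: 14.1
ee_pos: [0.5003, 0.0677, 0.1389]
tcp_rot: [180.0, 0.0, -110.3]
wrist_force: [-5.4, 0.9, 9.3]
opening: 0.0132
grasp_force: 39.6
```

```bash
python3 -m handwheel '[{"tx":-0.0001,"ty":-0.0047,"tz":0,"ax":0,"ay":0,"az":-3,"jaw":-1},{"tx":-0.0001,"ty":-0.0047,"tz":0,"ax":0,"ay":0,"az":-3,"jaw":-1},{"tx":-0.0001,"ty":-0.0047,"tz":0,"ax":0,"ay":0,"az":-3,"jaw":-1},{"tx":-0.0001,"ty":-0.0047,"tz":0,"ax":0,"ay":0,"az":-3,"jaw":-1},{"tx":-0.0001,"ty":-0.0047,"tz":0,"ax":0,"ay":0,"az":-3,"jaw":-1},{"tx":-0.0001,"ty":-0.0047,"tz":0,"ax":0,"ay":0,"az":-3,"jaw":-1},{"tx":-0.0001,"ty":-0.0047,"tz":0,"ax":0,"ay":0,"az":-3,"jaw":-1},{"tx":-0.0001,"ty":-0.0039,"tz":0,"ax":0,"ay":0,"az":-2.5,"jaw":-1},{"tx":0,"ty":0,"tz":0,"ax":0,"ay":0,"az":0,"jaw":-1},{"tx":0,"ty":0,"tz":0,"ax":0,"ay":0,"az":0,"jaw":-1}]'
```

```text
time: 15.35
ee_pos: [0.5361, 0.0619, 0.139]
tcp_rot: [-180.0, 0.0, -87.0]
wrist_force: [-6.0, -2.0, 8.2]
opening: 0.013
grasp_force: 39.7
```

```bash
python3 -m handwheel '[{"tx":0,"ty":-0.001,"tz":0,"ax":0,"ay":0,"az":-0.6,"jaw":-1},{"tx":0,"ty":-0.001,"tz":0,"ax":0,"ay":0,"az":-0.6,"jaw":-1},{"tx":0,"ty":-0.001,"tz":0,"ax":0,"ay":0,"az":-0.6,"jaw":-1},{"tx":0,"ty":0,"tz":0,"ax":0,"ay":0,"az":0,"jaw":-1},{"tx":0,"ty":0,"tz":0,"ax":0,"ay":0,"az":0,"jaw":-1},{"tx":0,"ty":0,"tz":0,"ax":0,"ay":0,"az":0,"jaw":-1},{"tx":0,"ty":0,"tz":0,"ax":0,"ay":0,"az":0,"jaw":-1},{"tx":0,"ty":0,"tz":0,"ax":0,"ay":0,"az":0,"jaw":-1},{"tx":0,"ty":0,"tz":0,"ax":0,"ay":0,"az":0,"jaw":-1},{"tx":0,"ty":0,"tz":0,"ax":0,"ay":0,"az":0,"jaw":-1}]'
python3 -m handwheel '[{"tx":0,"ty":-0.001,"tz":0,"ax":0,"ay":0,"az":0,"jaw":-1},{"tx":0,"ty":0,"tz":0,"ax":0,"ay":0,"az":0,"jaw":-1},{"tx":0,"ty":0,"tz":0,"ax":0,"ay":0,"az":0,"jaw":-1},{"tx":0,"ty":0,"tz":0,"ax":0,"ay":0,"az":0,"jaw":-1},{"tx":0,"ty":0,"tz":0,"ax":0,"ay":0,"az":0,"jaw":-1},{"tx":0,"ty":0,"tz":0,"ax":0,"ay":0,"az":0,"jaw":-1},{"tx":0,"ty":0,"tz":0,"ax":0,"ay":0,"az":0,"jaw":-1},{"tx":0,"ty":0,"tz":0,"ax":0,"ay":0,"az":0,"jaw":-1},{"tx":0,"ty":0,"tz":0,"ax":0,"ay":0,"az":0,"jaw":-1},{"tx":0,"ty":0,"tz":0,"ax":0,"ay":0,"az":0,"jaw":-1}]'
```

```text
time: 16.6
ee_pos: [0.539, 0.0621, 0.139]
tcp_rot: [180.0, 0.0, -85.2]
wrist_force: [-7.4, -2.1, 9.9]
opening: 0.0127
grasp_force: 39.7
time: 17.85
ee_pos: [0.5395, 0.0621, 0.139]
tcp_rot: [179.9, 0.0, -85.2]
wrist_force: [-8.8, -2.1, 9.0]
opening: 0.0128
grasp_force: 39.9
```

```bash
python3 -m handwheel '[{"tx":0,"ty":-0.001,"tz":0,"ax":0,"ay":0,"az":0,"jaw":-1},{"tx":0,"ty":-0.001,"tz":0,"ax":0,"ay":0,"az":0,"jaw":-1},{"tx":0,"ty":0,"tz":0,"ax":0,"ay":0,"az":0,"jaw":-1},{"tx":0,"ty":0,"tz":0,"ax":0,"ay":0,"az":0,"jaw":-1},{"tx":0,"ty":0,"tz":0,"ax":0,"ay":0,"az":0,"jaw":-1},{"tx":0,"ty":0,"tz":0,"ax":0,"ay":0,"az":0,"jaw":-1},{"tx":0,"ty":0,"tz":0,"ax":0,"ay":0,"az":0,"jaw":-1},{"tx":0,"ty":0,"tz":0,"ax":0,"ay":0,"az":0,"jaw":-1},{"tx":0,"ty":0,"tz":0,"ax":0,"ay":0,"az":0,"jaw":-1},{"tx":0,"ty":0,"tz":0,"ax":0,"ay":0,"az":0,"jaw":-1}]'
python3 - <<'E'
from workcell import optics
import cv2
for n in("top","scene"): 
    c=optics.camera(n)["color"][:,:,::-1]
    cv2.imwrite(f"pics/{n}9.png",c)
s=cv2.imread("pics/scene9.png")[120:270,170:370]; cv2.imwrite("pics/s9.png",cv2.resize(s,(800,600),interpolation=cv2.INTER_CUBIC))
E
```

```text
time: 19.1
ee_pos: [0.5399, 0.0621, 0.1389]
tcp_rot: [179.8, 0.0, -85.2]
wrist_force: [-17.5, -3.4, 13.8]
opening: 0.0129
grasp_force: 40.7
```

View pics/s9.png

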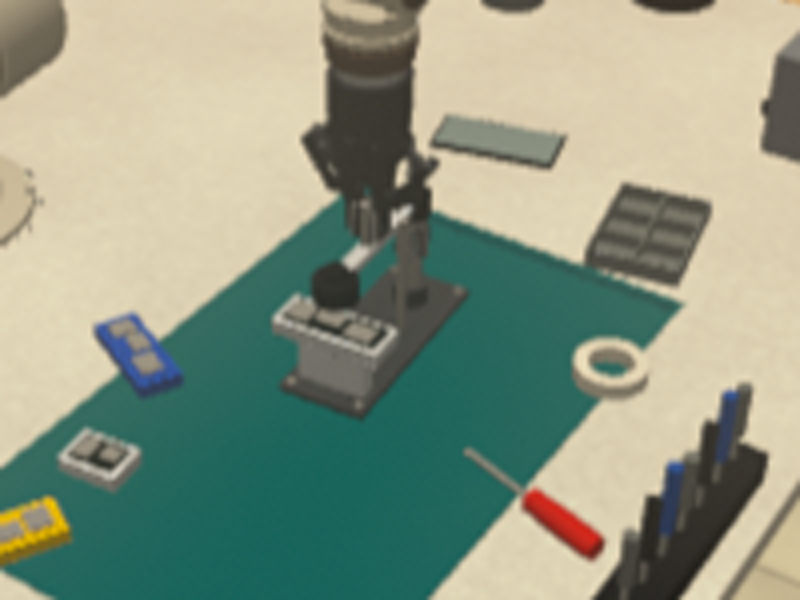

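The lens head at (335,290) is over the board, and the carrier lies level on the rail at (335,330). The push rose to 17 N with no further travel, so the arm is on its stop and held.

```bash
python3 -c "
from workcell import workorder
print(workorder.job_done())"
```

```text
the job is handed in; nothing more can be done
None
```

The job is handed in: the long carrier lies flat on the rail, let go and within about 1 mm of centre, and the robot is holding the lens arm against its stop over the board (about 19 s of the 54 s used).

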